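Feed loose caps into the cap magazine

TASK

Load the cap magazine: with the fingertips, sweep the three blue caps over the tray and through its gate one at a time, so that each drops flat into the slot behind the gate, and leave the red cap in the tray. Then push the shutter by its black tab until the gate is fully closed. The caps are only pushed, never picked up or tipped over, and the other things on the bench stay where they are.

Things in the scene. Friction and masses are not known exactly. Their poses are not given: they have to be found in the camera images.
- magazine: Fixed cap magazine: grey plate on rubber feet with low aluminium rails. Origin on the bench below the tray; x = feed direction (tray, gate, slot), y to its left, z up. Tray floor at z = 16 mm, from x = -139 mm to the ledge at x = 30 mm, up to 105 mm either side of y = 0 at the back. All rails are 5 mm high (top z = 21 mm): caps stand 11 mm proud, fingertips can pass over the rails.
- tray (a point): Middle of the tray floor (magazine x = -89, y = 0, z = 16 mm), axes as the magazine. The caps start round it, up to 20 mm before or behind and 86 mm to either side, about 40 mm or more apart. From magazine x = -50 mm two rails close in like a funnel from y = +/-105 mm to y = +/-19 mm at x = 15 mm, just before the gate.
- gate (a point): Middle of the gate, on the tray floor at the ledge (magazine x = 30, y = 0, z = 16 mm); axes as the magazine. Clear opening 33 mm (y = +/-16.5 mm) between the rails. Behind the ledge the slot floor is 6 mm lower than the tray floor: a cap pushed on until its rear edge has passed the ledge drops flat and cannot slide back.
- slot_end (a point): Far end of the slot, on the white slot floor (magazine x = 124, y = 0, z = 10 mm), axes as the magazine. The slot is 94 mm long and 33 mm wide, for three caps in single file; each cap pushed in moves the earlier ones on.
- cap_a: Blue, one of four loose round screw caps, ribbed, 28 mm in diameter and 16 mm tall, about 12 g, standing open side down on the tray floor; origin at the centre of its underside, z up.
- cap_b: Blue, one of four loose round screw caps, ribbed, 28 mm in diameter and 16 mm tall, about 12 g, standing open side down on the tray floor; origin at the centre of its underside, z up.
- cap_c: Blue, one of four loose round screw caps, ribbed, 28 mm in diameter and 16 mm tall, about 12 g, standing open side down on the tray floor; origin at the centre of its underside, z up.
- cap_red: Red, one of four loose round screw caps, ribbed, 28 mm in diameter and 16 mm tall, about 12 g, standing open side down on the tray floor; origin at the centre of its underside, z up. The wrong colour: it stays in the tray.
- shutter (a joint): Shutter of the gate, in m: about 0 = open, grows towards magazine +y, 0.034 = fully closed (end stop). A flat steel bar 5 mm high in a guide on the right (-y) of the gate, its middle plane at magazine x = 22 mm, flush with the rails; moves with about 1 N and stays where it is left.
- shutter_tab (a point): Middle of the outer face of the shutter's black tab, the face that looks to magazine -y and is pushed towards +y to close. The tab is 16 mm wide along magazine x, 10 mm thick along y, and stands 18 mm up from the rail tops (z = 21 to 39 mm above the bench); this point is at half its height. Axes as the magazine.
- bottle: Bystander: small square plastic bottle with a white cap, 40x40x64 mm, standing loose on the bench; origin at the centre of its underside. Leave it where it is.
- vial: Bystander: capped glass vial, 41 mm in diameter, 75 mm tall, standing loose on the bench; origin at the centre of its underside. Leave it where it is.
- beaker: Bystander: empty glass beaker, 71 mm in diameter, 86 mm tall, standing loose on the bench; origin at the centre of its underside. Leave it where it is.
There are look-alikes about, which are no part of the job. Leave any orange, pink or turquoise look-alike of the cap_b alone.

How it is judged (in metres and radians):
On the way, in this order (a step that is already met when the one before it is completed fails the run):
1. one blue cap lies flat in the slot (((x of cap_a in the frame of gate above 0.012 m and x of cap_a in the frame of slot_end below -0.01 m and z of cap_a in the frame of magazine below 0.0125 m and y of cap_a in the frame of gate between -0.006 and 0.006 m and angle between cap_a's own z axis and vertical below 0.1 rad) or (x of cap_b in the frame of gate above 0.012 m and x of cap_b in the frame of slot_end below -0.01 m and z of cap_b in the frame of magazine below 0.0125 m and y of cap_b in the frame of gate between -0.006 and 0.006 m and angle between cap_b's own z axis and vertical below 0.1 rad) or (x of cap_c in the frame of gate above 0.012 m and x of cap_c in the frame of slot_end below -0.01 m and z of cap_c in the frame of magazine below 0.0125 m and y of cap_c in the frame of gate between -0.006 and 0.006 m and angle between cap_c's own z axis and vertical below 0.1 rad))), for 0.2 s.
2. a second blue cap lies flat in the slot ((((x of cap_a in the frame of gate above 0.012 m and x of cap_a in the frame of slot_end below -0.01 m and z of cap_a in the frame of magazine below 0.0125 m and y of cap_a in the frame of gate between -0.006 and 0.006 m and angle between cap_a's own z axis and vertical below 0.1 rad) and (x of cap_b in the frame of gate above 0.012 m and x of cap_b in the frame of slot_end below -0.01 m and z of cap_b in the frame of magazine below 0.0125 m and y of cap_b in the frame of gate between -0.006 and 0.006 m and angle between cap_b's own z axis and vertical below 0.1 rad)) or ((x of cap_a in the frame of gate above 0.012 m and x of cap_a in the frame of slot_end below -0.01 m and z of cap_a in the frame of magazine below 0.0125 m and y of cap_a in the frame of gate between -0.006 and 0.006 m and angle between cap_a's own z axis and vertical below 0.1 rad) and (x of cap_c in the frame of gate above 0.012 m and x of cap_c in the frame of slot_end below -0.01 m and z of cap_c in the frame of magazine below 0.0125 m and y of cap_c in the frame of gate between -0.006 and 0.006 m and angle between cap_c's own z axis and vertical below 0.1 rad)) or ((x of cap_b in the frame of gate above 0.012 m and x of cap_b in the frame of slot_end below -0.01 m and z of cap_b in the frame of magazine below 0.0125 m and y of cap_b in the frame of gate between -0.006 and 0.006 m and angle between cap_b's own z axis and vertical below 0.1 rad) and (x of cap_c in the frame of gate above 0.012 m and x of cap_c in the frame of slot_end below -0.01 m and z of cap_c in the frame of magazine below 0.0125 m and y of cap_c in the frame of gate between -0.006 and 0.006 m and angle between cap_c's own z axis and vertical below 0.1 rad)))), for 0.2 s.
3. all three blue caps lie flat in the slot (x of each of cap_a, cap_b, cap_c in the frame of gate above 0.012 m and x of each of cap_a, cap_b, cap_c in the frame of slot_end below -0.01 m and z of each of cap_a, cap_b, cap_c in the frame of magazine below 0.0125 m and y of cap_a in the frame of gate between -0.006 and 0.006 m and angle between each of cap_a, cap_b, cap_c's own z axis and vertical below 0.1 rad and y of cap_b in the frame of gate between -0.006 and 0.006 m and y of cap_c in the frame of gate between -0.006 and 0.006 m), for 0.2 s.
4. the shutter is closed (value of joint shutter above 0.031 m), for 0.2 s.
At the end, for the whole second after the job is handed in: All three blue caps lie flat (within 0.1 rad) and at rest on the sunk slot floor, wholly behind the ledge of the gate; the shutter is within 3 mm of its closed stop; the red cap stands on the tray floor on the tray side of the gate (all of step 3 and linear speed of each of cap_a, cap_b, cap_c, cap_red below 0.01 m/s and value of joint shutter above 0.031 m and x of cap_red in the frame of gate below -0.02 m and x of cap_red in the frame of magazine above -0.14 m and y of cap_red in the frame of magazine between -0.108 and 0.108 m and z of cap_red in the frame of magazine above 0.013 m and angle between cap_red's own z axis and vertical below 0.35 rad); the robot touches nothing.
It fails at once if a cap is lifted more than 10 mm above the tray floor or tipped over (z of any of cap_a, cap_b, cap_c, cap_red in the frame of magazine above 0.026 m).
It fails at once if the red cap goes into the slot (x of cap_red in the frame of gate above 0.002 m).
It fails at once if a bystander (bottle, vial, beaker) is moved by more than 20 mm (distance of any of bottle, vial, beaker from where it was at the start of the episode above 0.02 m).
It also fails if it takes over 72 s, if anything falls off the work surface, if the arm or the gripper's body presses on something with over 40 N, if the wrist force passes 120 N, or if a joint passes its speed limit or range.

ROBOT

A 6-joint arm with a two-finger parallel gripper is mounted at the origin on a cart in front of the work surface, level with it; the furniture and walls round the work are solid. World frame = base frame: x ahead of the robot, y to its left, z up, the work surface at z = 0. Lengths are in mm, angles in rad, forces in N, time in s.
With the tool pointing down it reaches from about 350 to 925 mm from the base axis. Payload 6.4 kg.
Tool frame: the origin (TCP) lies at the centre of the arm's flange, where the gripper is bolted on; the fingertips stand 199 mm ahead of it and the grasp point (between the pads) lies 180 mm ahead of it; x points along the fingers, y is the direction in which the jaws open and shut, and the axes are right-handed (so a half turn about x gives the same grasp; the last joint's range is limited). The gripper opens to 94 mm and grips with 3 to 60 N. Pads are 16 mm wide; open, the fingers measure 119 mm over their backs; the gripper's body (75 mm by 177 mm) begins 78 mm behind the grasp point.
Start: joints at [-1.329, 0.245, 1.558, -0, 1.339, -0.174], TCP at [262.555, -594.626, 404.655] pointing down, gripper open.
Joint ranges: [-3.13, 3.13], [-1.02, 2.26], [0.13, 2.54], [-0.95, 4.09], [0.21, 2.88], [-2.74, 2.74]. Speed limits (rad/s): [2.57, 2.57, 3.14, 3.14, 3.14, 3.14].

INTERFACE

Orientations are given as a unit quaternion [w, x, y, z].
In Python, from plant import get_obs, grab_frame, camera_info, close_job, boxes_of, spot_point gives the robot as it stands.
- The arm moves only by the tool play_rows, never from a script. Its argument "targets" is a list of rows, each an object with "translation": the shift along the tool's x, y, z in cm, a list of three; "twist": the turn about the tool's x in rad. A call has 1 to 10 rows; each row is the pose to reach, as a shift and turn from the pose measured when the call began, along the tool's axes at that moment; what a row does not reach only later rows make up. A row lasts 1/12 s, in which the tool goes at most 41.7 mm and 7.16 degrees, less where a joint would pass 70% of its speed; a pose out of reach is approached as far as the arm can. A call with a gripper value outside its range is refused whole. "gripper" is the opening, from 0 (shut) to 1 (fully open), set as the call begins (left out, the last holds). The fingers move at their own pace and stop on an object; the grip force is fixed at half the most. Time passes only in rows, so rows that repeat a pose let the fingers close. It gives the time, the measured TCP pose, the force and the opening at its end, in the units of the state.
- get_obs(): the state, without advancing time (a new reading comes with each control period).
- grab_frame(name): name is "scene" or "side" or "wrist"; returns the picture (480x640x3 uint8, red, green, blue); there is no depth.
- camera_info(name): a dict with "intrinsics" (3x3 intrinsics, pixels), "R" (3x3) and "t" (3): a world point X has camera coordinates R X + t. Camera axes: x right, y down, z forward; pixel columns grow to the right and rows downward; lengths in mm; the calibration is good to about 2 mm. A picture is of the moment at which its call begins: read the wrist's pose just before it. camera_info takes no time and is no camera call; for the wrist camera it gives the pose at the moment of the call.
- close_job(): hands the job in, once; it reports no verdict.
Trained networks look in the newest picture that a camera, given by its name, has taken for a name from the list of things; names that differ only in an ending like _2 or _b are one class to them, and where a whole thing is asked for, a point or a joint stands for the part that bears it (a point fixed in the world has none). Each returns a list of dicts, best first, with "p" (0 to 1); they miss things now and then, are a little off and sometimes report something else, mostly with a low value. They report only what shows in the picture. A call takes as long as a camera call. They do not tell look-alikes from the thing itself.
- boxes_of(camera, query): "bbox" ([left, top, width, height] in pixels, round what is visible of it).
- spot_point(camera, query): "xy" ([column, row] in pixels: a listed point, or the origin of a listed thing).
The state is a dict: "time_s": time; "joints": joint angles; "joint_vel": joint speeds; "effort": joint torques, N m; "tcp_pos": TCP position; "tool_rot": TCP orientation; "force": force on the tool from outside, world axes, zero at the start; "wrist_torque": the same for the moment, N m; "opening": finger opening in mm.
Only numpy, scipy, OpenCV 4.12 (cv2) and the standard library are available. Lean on these libraries where they do the work, as an engineer would, in place of code of your own. Each camera call takes 0.05 s, during which the arm holds its last target.

## Working session

There is one attempt and no reset: what is moved stays moved. The work goes in short steps, Python scripts to look and compute and a tool call to move; the robot and the scene stay as the last step left them, time stands still between calls to the robot, and variables do not carry over. Pictures are saved under pics/ and viewed, and the job is handed in when it is done.

Besides the shell and the picture viewer there is one more tool, called after "Emit:" in YAML: its name, and indented under it one key for each argument. play_rows: Moves the arm, as the interface text tells. Its arguments: {"type":"object","properties":{"targets":{"type":"array"},"gripper":{"type":"number"}},"required":["targets"]}

```bash
ls; mkdir -p pics; python3 - <<'E'
from plant import *
import cv2
o=get_obs()
print(o)
for n in ("scene","side","wrist"):
    f=grab_frame(n); cv2.imwrite(f"pics/{n}0.png",f[:,:,::-1])
    c=camera_info(n);print(n,c)
    for q in ("magazine","cap_a","cap_red","shutter_tab","gate","slot_end","tray","bottle","vial","beaker"):
        try:
            print(q,[(s['xy'],round(s['p'],2)) for s in spot_point(n,q)][:6])
        except Exception as e: print(q,e)
E
```

```text
pics
{'time_s': 0.0, 'joints': array([-1.32906713e+00,  2.45773199e-01,  1.55900713e+00, -1.00670210e-05,
        1.33867377e+00, -1.74108355e-01]), 'joint_vel': array([-2.20775077e-03,  4.21221387e-05,  1.60260109e-03,  7.04307809e-04,
        1.51687294e-04,  1.19065227e-03]), 'effort': array([-3.96080013e-04, -4.15836883e+01, -3.14602840e+01,  6.84739742e-02,
        3.32634011e-02, -1.38143914e-04]), 'tcp_pos': array([ 262.51578203, -594.38099315,  403.57485081]), 'tool_rot': array([-0.14530689, -0.6918514 , -0.14662214,  0.69190281]), 'force': array([ 0.22272814, -0.07273266, -0.36366843]), 'wrist_torque': array([-0.07051101, -0.01596387,  0.01922105]), 'opening': 93.86851437761351}
scene {'intrinsics': array([[522.07052987,   0.        , 323.54158786],
       [  0.        , 522.07052987, 242.31912953],
       [  0.        ,   0.        ,   1.        ]]), 'R': array([[-0.89934504, -0.43711775, -0.0103236 ],
       [-0.31499833,  0.66410484, -0.6780419 ],
       [ 0.3032401 , -0.6065417 , -0.73495075]]), 't': array([490.8944398 , 230.86512082, 719.83478032])}
magazine [([311.5, 2
[... 1310 characters left out ...]
8)]
tray [([343.4, 278.1], 0.67)]
bottle [([237.2, 261.0], 0.69), ([490.3, 258.3], 0.51)]
vial [([309.9, 233.8], 0.64), ([339.2, 288.8], 0.43)]
beaker [([490.5, 258.5], 0.91)]
wrist {'intrinsics': array([[427.50027296,   0.        , 316.29501967],
       [  0.        , 427.50027296, 240.58488853],
       [  0.        ,   0.        ,   1.        ]]), 'R': array([[ 4.03839660e-01, -9.14829778e-01, -7.41021535e-05],
       [-8.88712192e-01, -3.92329607e-01,  2.37209020e-01],
       [-2.17034948e-01, -9.57285547e-02, -9.71458633e-01]]), 't': array([-650.69782333,  -24.2225843 ,  388.801148  ])}
magazine []
cap_a []
cap_red []
shutter_tab []
gate []
slot_end []
tray []
bottle []
vial []
beaker []
```

View pics/scene0.png

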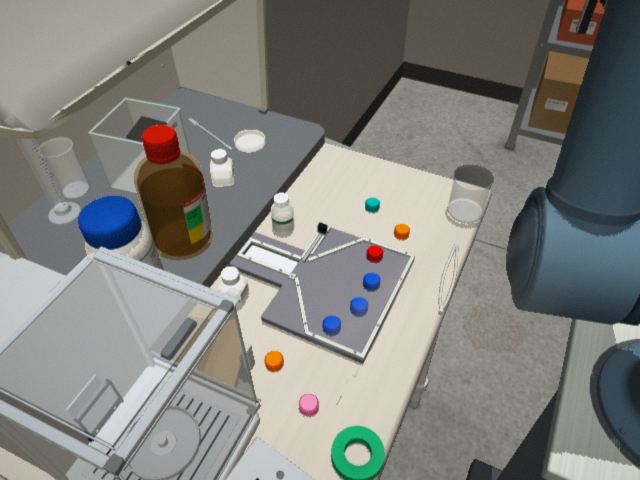

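View pics/side0.png

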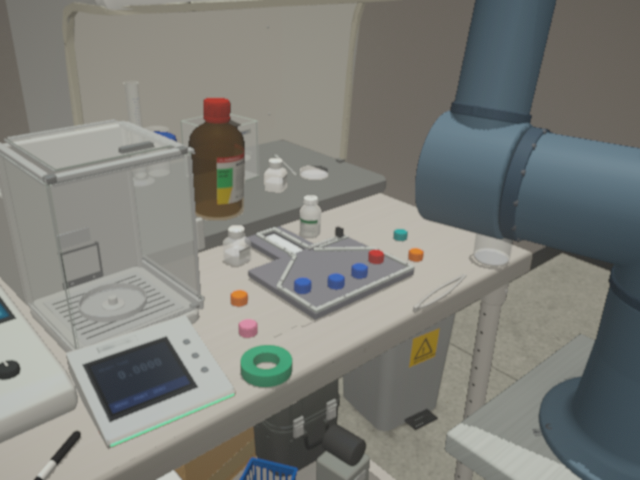

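```bash
cat > h.py <<'E'
import numpy as np, cv2
from plant import *
def ray(n,px,c=None):
    c=c or camera_info(n);K=c['intrinsics'];R=c['R'];t=c['t']
    d=R.T@np.linalg.solve(K,[px[0],px[1],1.]);return -R.T@t,d
def onz(n,px,z,c=None):
    o,d=ray(n,px,c);return (o+d*(z-o[2])/d[2])
def proj(n,X,c=None):
    c=c or camera_info(n);p=c['intrinsics']@(c['R']@np.asarray(X,float)+c['t']);return p[:2]/p[2]
def tri(a,b):
    o1,d1=ray('scene',a);o2,d2=ray('side',b)
    A=np.c_[d1,-d2];s=np.linalg.lstsq(A,o2-o1,rcond=None)[0]
    p,q=o1+d1*s[0],o2+d2*s[1];return (p+q)/2,np.linalg.norm(p-q)
E
python3 - <<'E'
from h import *
np.set_printoptions(precision=1,suppress=True)
for n in('scene','side'): print(n,ray(n,[320,240])[0])
P={'gate':([292.3,266.5],[299.2,249.6],16),'slot_end':([248.1,249.9],[265.2,234.4],10),'tray':([359.8,290.6],[343.4,278.1],16),'mag':([311.5,277.2],[309.1,265.1],0),'tab':([325.7,226.9],[342,229.1],30),'a':([333.4,325.9],[300,287.2],16),'b':([358.9,310.1],[356.2-20,280],16),'c':([372.5,285.3],[356.2,274.9],16),'red':([374.6,257.4],[372.7,258.3],16),'bottle':([233.9,294.3],[237.2,261],0),'vial':([282.7,224.1],[309.9,233.8],0),'beaker':([460.2,209.2],[490.5,258.5],0)}
for k,(a,b,z) in P.items(): print(k,*tri(a,b),onz('scene',a,z),onz('side',b,z))
E
```

```text
scene [295.9 497.9 690.6]
side [-158.5  643.   507.9]
gate [596.6  12.1  17.2] 4.374975286153258 [597.7  13.6  16. ] [598.8   7.7  16. ]
slot_end [683.5  17.6  19. ] 3.5125177507616243 [688.4   9.1  10. ] [698.7   8.3  10. ]
tray [476.2  12.1  13.2] 4.653558363489198 [474.8  11.6  16. ] [472.2  18.9  16. ]
mag [564.2  11.7   1. ] 3.5282708888831418 [564.2   9.    0. ] [565.4  12.8   0. ]
tab [576.8 -74.8  39.8] 1.7870961564800911 [581.3 -82.4  30. ] [592.5 -91.2  30. ]
a [482.7  99.8  25.3] 5.440160259540159 [484.5  91.3  16. ] [494.8  92.8  16. ]
b [456.5  53.8  30.2] 5.80057225073367 [460.9  47.4  16. ] [475.1  32.3  16. ]
c [459.6  -0.5  21.8] 4.398507151619147 [460.4  -7.3  16. ] [466.6  -5.   16. ]
red [477.3 -55.4  26.5] 1.1012726042575844 [480.  -64.8  16. ] [491.1 -69.8  16. ]
bottle [666.6  94.4  -5.2] 1.786669399511838 [663.6  96.5   0. ] [658.2 101.    0. ]
vial [673.3 -84.1  -5.9] 3.289680818354433 [669.8 -81.    0. ] [663.2 -73.4   0. ]
beaker [ 383.8 -272.4   -8.9] 2.671781374264316 [ 383.2 -260.8    0. ] [ 374.7 -258.9    0. ]
```

```bash
cat >> h.py <<'E'
from scipy.spatial.transform import Rotation as Ro
def toolR(o): 
    w,x,y,z=o['tool_rot'];return Ro.from_quat([x,y,z,w]).as_matrix()
def plan(wps,o=None):
    """wps: (x,y,z,yaw) TCP; yaw=angle of tool y axis in world xy"""
    o=o or get_obs();R=toolR(o);yaw0=np.arctan2(R[1,1],R[0,1])
    for w in wps:
        d=R.T@(np.array(w[:3])-o['tcp_pos'])/10
        dy=(w[3]-yaw0+np.pi/2)%np.pi-np.pi/2
        print('T',np.round(d,2).tolist(),'tw',round(-dy,3),'dist mm',round(10*np.linalg.norm(d),0))
E
python3 - <<'E'
from h import *
np.set_printoptions(precision=3,suppress=True)
o=get_obs();R=toolR(o);print(R);c=camera_info('wrist');C=-c['R'].T@c['t'];print(C, R.T@(C-o['tcp_pos']),R.T@c['R'].T)
plan([(440,0,404,np.pi/2)])
E
```

```text
[[-0.     0.404 -0.915]
 [ 0.    -0.915 -0.404]
 [-1.    -0.    -0.   ]]
[ 325.634 -567.562  383.4  ] [ 21.248   0.734 -68.636] [[ 0.    -0.237  0.971]
 [ 1.    -0.    -0.   ]
 [ 0.     0.971  0.237]]
T [0.07, -47.23, -40.25] tw 0.416 dist mm 621.0
```

```bash
python3 - <<'E'
from h import *
plan([(550,0,430,np.pi/2)])
E
```

```text
T [-2.53, -42.78, -50.31] tw 0.416 dist mm 661.0
```

Emit:
play_rows:
  targets:
    - {"translation": [-2.5, -2.5, -3], "twist": 0.05}
    - {"translation": [-2.5, -5, -6], "twist": 0.1}
    - {"translation": [-2.5, -7.6, -9], "twist": 0.15}
    - {"translation": [-2.5, -10.2, -12], "twist": 0.2}
    - {"translation": [-2.5, -12.8, -15], "twist": 0.25}
    - {"translation": [-2.5, -15.4, -18], "twist": 0.3}
    - {"translation": [-2.5, -18, -21], "twist": 0.35}
    - {"translation": [-2.5, -20.5, -24], "twist": 0.4}
    - {"translation": [-2.5, -23, -27], "twist": 0.416}
    - {"translation": [-2.5, -25.6, -30], "twist": 0.416}

```text
time_s: 2.48
tcp_pos: [434.0, -237.5, 430.0]
tool_rot: [-0.0, 0.707, -0.001, -0.707]
force: [0.9, 0.4, 0.1]
opening: 94.1
```

```bash
python3 - <<'E'
from h import *
plan([(550,0,430,np.pi/2)])
E
```

```text
T [-0.01, -23.76, -11.57] tw -0.001 dist mm 264.0
```

Emit:
play_rows:
  targets:
    - {"translation": [0, -3.4, -1.7], "twist": 0}
    - {"translation": [0, -6.8, -3.3], "twist": 0}
    - {"translation": [0, -10.2, -5], "twist": 0}
    - {"translation": [0, -13.6, -6.6], "twist": 0}
    - {"translation": [0, -17, -8.3], "twist": 0}
    - {"translation": [0, -20.4, -9.9], "twist": 0}
    - {"translation": [0, -23.8, -11.6], "twist": 0}
    - {"translation": [0, -23.8, -11.6], "twist": 0}
  gripper: 0.21

```text
time_s: 3.15
tcp_pos: [551.5, 5.1, 430.1]
tool_rot: [0.001, 0.708, 0.002, -0.707]
force: [-0.4, 0.6, 0.5]
opening: 43.7
```

```bash
python3 - <<'E'
from h import *
np.set_printoptions(precision=1,suppress=True)
print(get_obs()['opening'],get_obs()['tcp_pos'])
f=grab_frame('wrist');c=camera_info('wrist');cv2.imwrite('pics/w1.png',f[:,:,::-1])
for q,z in (("cap_a",16),("cap_red",16),("gate",16),("slot_end",10),("tray",16),("shutter_tab",30),("magazine",0),("vial",0),("bottle",0)):
    print(q,[(s['xy'],round(s['p'],2),onz('wrist',s['xy'],z,c)[:2]) for s in spot_point('wrist',q)][:6])
E
```

```text
43.71776061811562 [551.5   5.1 430.1]
cap_a [([222.5, 280.1], 0.94, array([484.5,  92.8])), ([104.8, 293.5], 0.91, array([470.4, 208.2])), ([136.7, 220.7], 0.83, array([542.7, 170.2])), ([277.5, 301.6], 0.79, array([462.6,  40. ])), ([522.5, 225.3], 0.78, array([ 539.6, -191. ])), ([328.4, 300.7], 0.67, array([463.7,  -9.8]))]
cap_red [([389.6, 281.9], 0.79, array([483.3, -68.9]))]
gate [([312.3, 165.6], 0.88, array([594.2,   6.1]))]
slot_end [([307.5, 54.0], 0.87, array([689.3,  10.5]))]
tray [([307.7, 287.0], 0.77, array([477.8,  10.4]))]
shutter_tab [([393.2, 279.5], 0.69, array([490.5, -69.6])), ([308.4, 164.6], 0.51, array([595.9,   9.4]))]
magazine [([311.4, 195.7], 0.88, array([564.6,   7.1]))]
vial [([403.5, 89.4], 0.92, array([661.6, -76.3])), ([278.6, 304.9], 0.5, array([452.6,  40.5]))]
bottle [([214.0, 90.8], 0.72, array([659.7,  95.5])), ([330.2, 301.5], 0.34, array([456.5, -12.2]))]
```

View pics/w1.png

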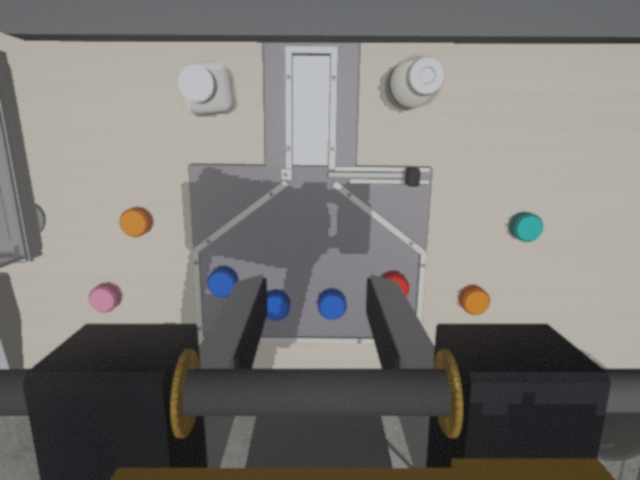

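```bash
python3 - <<'E'
from h import *
np.set_printoptions(precision=1,suppress=True)
c=camera_info('wrist')
for nm,p,z in (('plateTL',(190,165),16),('plateTR',(431,167),16),('w00',(292,57),10),('w01',(329,56),10),('w10',(291,165),10),('w11',(329,165),10),('railTL',(286,47),21),('railTR',(337,47),21),('hookL',(194,255),21),('hookR',(427,258),21),('tab',(413,177),39),('platSL',(263,43),16),('platSR',(359,43),16)):
    print(nm,onz('wrist',p,z,c))
im=cv2.imread('pics/w1.png');cv2.imwrite('pics/w1z.png',cv2.resize(im[30:360,180:440],None,fx=2.2,fy=1.8,interpolation=cv2.INTER_CUBIC)[:600])
E
```

```text
plateTL [594.3 113.2  16. ]
plateTR [ 591.9 -105.5   16. ]
w00 [686.3  19.5  10. ]
w01 [687.  -12.6  10. ]
w10 [593.6  21.9  10. ]
w11 [593.5 -13.   10. ]
railTL [692.3  23.9  21. ]
railTR [692.1 -19.   21. ]
hookL [511. 114.  21.]
hookR [ 507.4 -105.5   21. ]
tab [585.  -84.4  39. ]
platSL [696.4  43.7  16. ]
platSR [696.2 -37.9  16. ]
```

View pics/w1z.png

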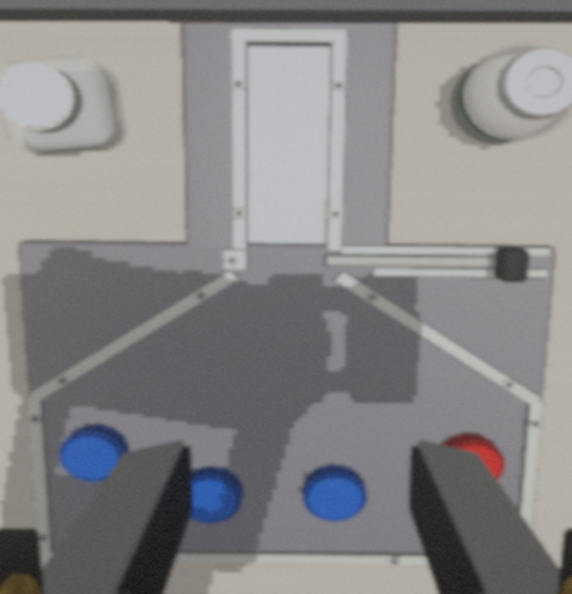

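```bash
python3 - <<'E'
from h import *
im=cv2.imread('pics/scene0.png');cv2.imwrite('pics/s0z.png',cv2.resize(im[210:370,230:430],None,fx=3.7,fy=3.7,interpolation=cv2.INTER_CUBIC))
E
```

```text
(no output)
```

View pics/s0z.png

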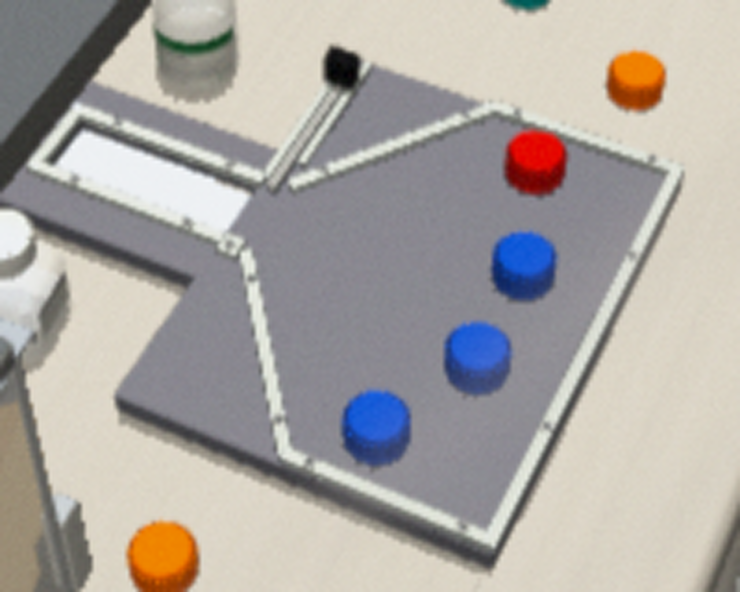

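```bash
python3 - <<'E'
from h import *
np.set_printoptions(precision=1,suppress=True)
for nm,p,z in (('backR out',(684,172),21),('backL out',(491,543),21),('funL',(283,458),21),('funR',(495,102),21),('platL',(118,400),16),('ledgeL',(228,233),16),('ledgeR',(249,192),16),('slotendR',(88,125),10),('slotendL',(53,162),10),('railendL out',(32,163),21),('railendR out',(80,107),21),('tabtop',(343,60),39),('red',(536,145),32),('c',(525,248),32),('b',(478,342),32),('a',(377,408),32)):
    print(nm,onz('scene',(p[0]/3.7+229.9,p[1]/3.7+209.9),z))
c=None
E
```

```text
backR out [418. -92.  21.]
backL out [422.4 123.9  21. ]
funL [513.8 124.3  21. ]
funR [513.5 -95.5  21. ]
platL [591.  126.1  16. ]
ledgeL [592.2  26.4  16. ]
ledgeR [595.1   0.8  16. ]
slotendR [687.2  -7.8  10. ]
slotendL [689.9  19.6  10. ]
railendL out [692.   32.1  21. ]
railendR out [690.4  -8.   21. ]
tabtop [583.1 -73.9  39. ]
red [482.5 -68.9  32. ]
c [464.  -10.7  32. ]
b [462.5  44.6  32. ]
a [486.6  92.7  32. ]
```

```bash
python3 - <<'E'
from h import *
import json
np.set_printoptions(precision=1,suppress=True)
c=camera_info('wrist');print(get_obs()['tcp_pos'],get_obs()['opening'])
f=grab_frame('wrist');cv2.imwrite('pics/w2.png',f[:,:,::-1])
json.dump({k:np.asarray(v).tolist() for k,v in c.items()},open('w2.json','w'))
print(get_obs()['tcp_pos'])
for q,z in (("cap_a",16),("cap_red",16),("gate",16),("slot_end",10),("magazine",0)):
    print(q,[(s['xy'],round(s['p'],2),onz('wrist',s['xy'],z,c)[:2]) for s in spot_point('wrist',q)][:6])
im=f[:,:,::-1]
cv2.imwrite('pics/w2z.png',cv2.resize(im[30:360,180:440],None,fx=2.2,fy=1.8,interpolation=cv2.INTER_CUBIC)[:600])
E
```

```text
[550.1  -0.4 430. ] 19.61727680532623
[550.1  -0.3 430. ]
cap_a [([130.8, 219.4], 0.96, array([544.3, 172.1])), ([100.3, 293.3], 0.8, array([471.1, 209.6])), ([324.8, 299.2], 0.78, array([464.4,  -9.3])), ([517.3, 223.2], 0.67, array([ 539.6, -189.4])), ([213.5, 276.5], 0.59, array([488. ,  98.2])), ([466.1, 294.0], 0.55, array([ 469.4, -147.1]))]
cap_red [([385.1, 277.4], 0.59, array([486.6, -67.5]))]
gate [([304.6, 163.5], 0.81, array([595.3,   9.3]))]
slot_end [([300.9, 50.7], 0.88, array([691.3,  11.7]))]
magazine [([303.7, 194.0], 0.61, array([565.5,  10.8]))]
```

View pics/w2z.png

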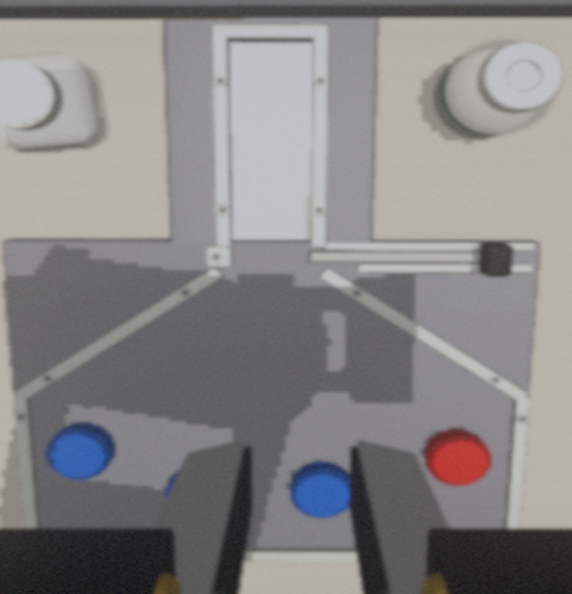

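```bash
python3 - <<'E'
from h import *
import json
np.set_printoptions(precision=1,suppress=True)
c=json.load(open('w2.json'));c={k:np.array(v) for k,v in c.items()}
for nm,p,z in (('w00',(231,39),10),('w01',(311,39),10),('w10',(230,240),16),('w11',(312,240),16),('rail',(214,27),21),('railR',(327,27),21),('pl',(5,240),16),('pr',(538,242),16),('funL',(15,397),21),('funR',(528,397),21),('tabtop',(495,252),39),('a',(80,448),32),('c',(322,487),32),('red',(459,453),32)):
    print(nm,onz('wrist',(p[0]/2.2+179.8,p[1]/1.8+29.8),z,c))
E
```

```text
w00 [690.7  25.7  10. ]
w01 [690.7  -5.8  10. ]
w10 [595.7  27.6  16. ]
w11 [595.6  -6.2  16. ]
rail [694.   31.3  21. ]
railR [693.9 -11.8  21. ]
pl [596.  120.2  16. ]
pr [594.3 -99.3  16. ]
funL [515.5 120.6  21. ]
funR [514.9 -98.3  21. ]
tabtop [591.1 -77.1  39. ]
a [491.2  91.8  32. ]
c [469.5 -10.3  32. ]
red [488. -68.  32.]
```

Emit:
play_rows:
  targets:
    - {"translation": [2, 0.3, 3.5], "twist": 0.008}
    - {"translation": [4, 0.6, 7], "twist": 0.008}
    - {"translation": [6, 1, 10.5], "twist": 0.008}
    - {"translation": [8, 1, 12.2], "twist": 0.008}
    - {"translation": [11, 1, 12.2], "twist": 0.008}
    - {"translation": [14, 1, 12.2], "twist": 0.008}
    - {"translation": [17, 1, 12.2], "twist": 0.008}
    - {"translation": [19, 1, 12.2], "twist": 0.008}
    - {"translation": [20, 1, 12.2], "twist": 0.008}
    - {"translation": [20.3, 1, 12.2], "twist": 0.008}

```text
time_s: 4.78
tcp_pos: [427.8, -9.5, 225.3]
tool_rot: [0.003, -0.706, 0.003, 0.708]
force: [0.7, 0.8, -0.9]
opening: 19.4
```

```bash
python3 - <<'E'
from h import *
np.set_printoptions(precision=1,suppress=True)
for n in('side','scene'):
    f=grab_frame(n);cv2.imwrite(f'pics/{n}2.png',f[:,:,::-1])
o=get_obs();print(o['tcp_pos'],o['opening'],o['force'])
im=cv2.imread('pics/side2.png')
a=cv2.resize(im[190:350,200:440],None,fx=3.3,fy=3.3);cv2.imwrite('pics/side2z.png',a)
im=cv2.imread('pics/scene2.png')
a=cv2.resize(im[200:370,230:430],None,fx=3.5,fy=3.5);cv2.imwrite('pics/scene2z.png',a)
E
```

```text
[428.7  -9.7 227.2] 19.49031466612362 [0.9 0.8 0.3]
```

View pics/side2z.png

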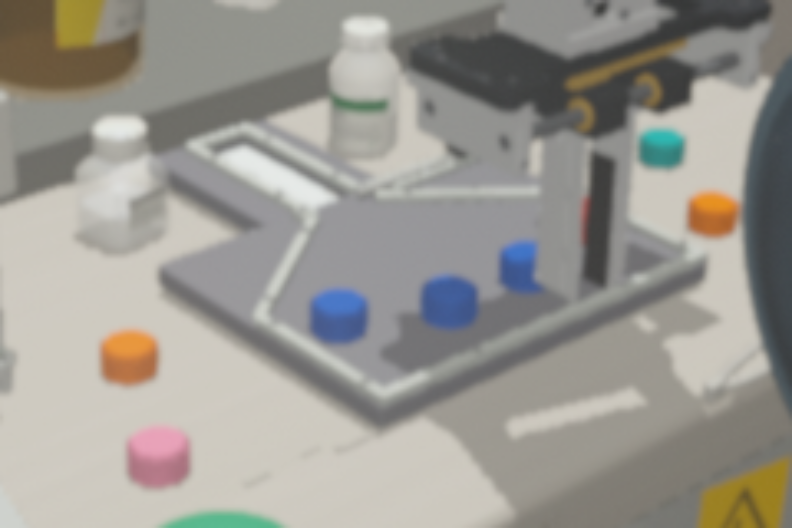

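View pics/scene2z.png

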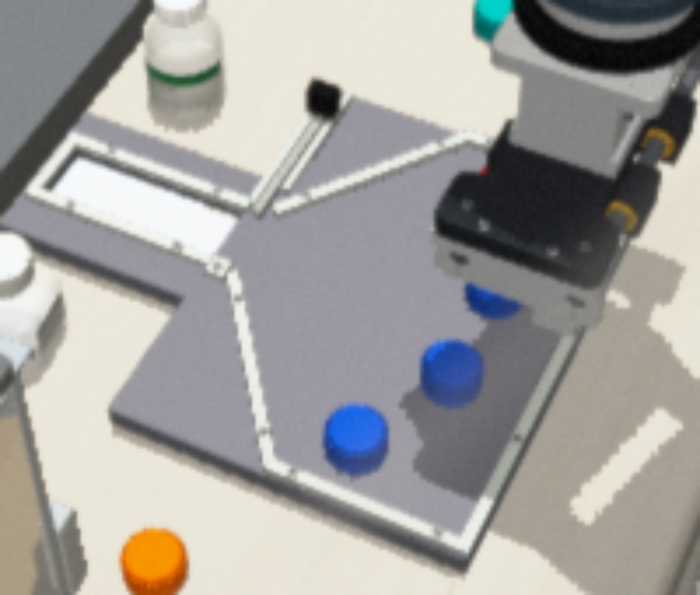

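```bash
python3 - <<'E'
from h import *
f=grab_frame('wrist');cv2.imwrite('pics/w3.png',f[:,:,::-1])
E
```

```text
(no output)
```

View pics/w3.png

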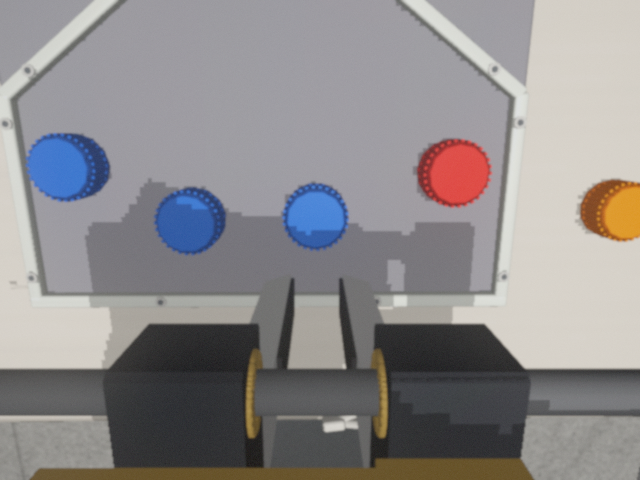

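```bash
python3 - <<'E'
from h import *
Y=np.pi/2-0.008
plan([(450,-9.7,224,Y),(486,0.7,224,Y),(522,11.2,224,Y),(560,11.3,224,Y)])
E
```

```text
T [0.4, -0.03, -2.09] tw -0.001 dist mm 21.0
T [0.4, -1.1, -5.68] tw -0.001 dist mm 58.0
T [0.41, -2.19, -9.27] tw -0.001 dist mm 95.0
T [0.42, -2.23, -13.07] tw -0.001 dist mm 133.0
```

Emit:
play_rows:
  targets:
    - {"translation": [0.4, 0, -1], "twist": 0}
    - {"translation": [0.4, 0, -2.1], "twist": 0}
    - {"translation": [0.4, -0.3, -3.1], "twist": 0}
    - {"translation": [0.4, -0.6, -4.1], "twist": 0}
    - {"translation": [0.4, -0.9, -5.1], "twist": 0}
    - {"translation": [0.4, -1.2, -6.1], "twist": 0}
    - {"translation": [0.4, -1.5, -7.1], "twist": 0}
    - {"translation": [0.4, -1.8, -8], "twist": 0}
    - {"translation": [0.4, -2.2, -9.3], "twist": 0}
    - {"translation": [0.4, -2.2, -10.1], "twist": 0}

```text
time_s: 5.77
tcp_pos: [531.6, 11.9, 224.3]
tool_rot: [-0.003, 0.708, -0.003, -0.706]
force: [-0.3, -0.0, -0.1]
opening: 20.0
```

```bash
python3 - <<'E'
from h import *
print(get_obs()['tcp_pos'])
f=grab_frame('wrist');cv2.imwrite('pics/w4.png',f[:,:,::-1])
print(get_obs()['tcp_pos'])
Y=np.pi/2-0.008
plan([(560,11.3,224,Y),(596,11.2,224,Y)])
E
```

```text
[531.56581797  11.90935034 224.30344264]
[532.39153174  11.45543275 224.6360459 ]
T [0.08, -0.01, -2.76] tw -0.001 dist mm 28.0
T [0.09, -0.03, -6.36] tw -0.001 dist mm 64.0
```

View pics/w4.png

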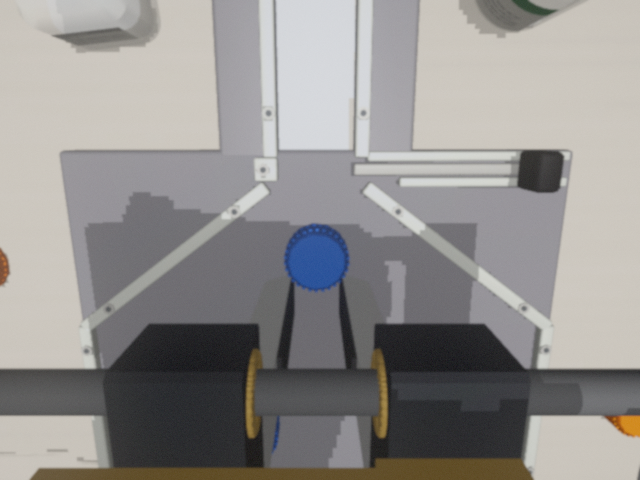

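Emit:
play_rows:
  targets:
    - {"translation": [0.1, 0, -0.8], "twist": 0}
    - {"translation": [0.1, 0, -1.6], "twist": 0}
    - {"translation": [0.1, 0, -2.4], "twist": 0}
    - {"translation": [0.1, 0, -3.2], "twist": 0}
    - {"translation": [0.1, 0, -4], "twist": 0}
    - {"translation": [0.1, 0, -4.8], "twist": 0}
    - {"translation": [0.1, 0, -5.5], "twist": 0}
    - {"translation": [0.1, 0, -6.1], "twist": 0}
    - {"translation": [0.1, 0, -6.4], "twist": 0}
    - {"translation": [0.1, 0, -6.4], "twist": 0}

```text
time_s: 6.65
tcp_pos: [597.0, 10.9, 224.0]
tool_rot: [-0.003, 0.709, -0.004, -0.705]
force: [-0.4, -0.3, -0.5]
opening: 19.3
```

```bash
python3 - <<'E'
from h import *
f=grab_frame('wrist');cv2.imwrite('pics/w5.png',f[:,:,::-1])
print(get_obs()['tcp_pos'],get_obs()['force'])
f=grab_frame('side');cv2.imwrite('pics/side5z.png',cv2.resize(f[190:350,200:440,::-1],None,fx=3.3,fy=3.3))
E
```

```text
[596.55148494  10.90826487 223.86270395] [ 0.16343533  0.30435846 -0.38726772]
```

View pics/w5.png

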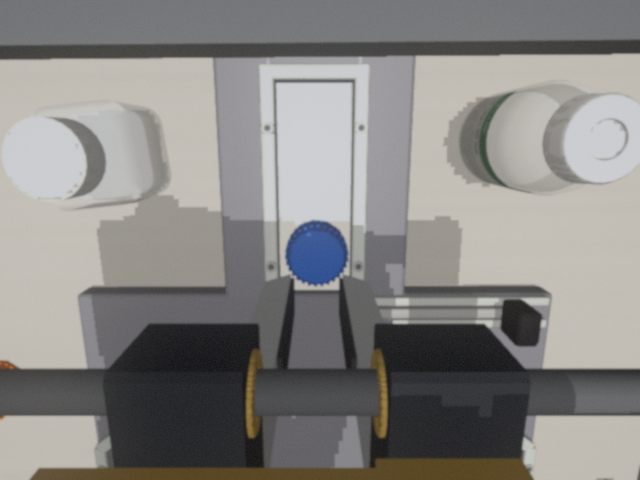

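View pics/side5z.png

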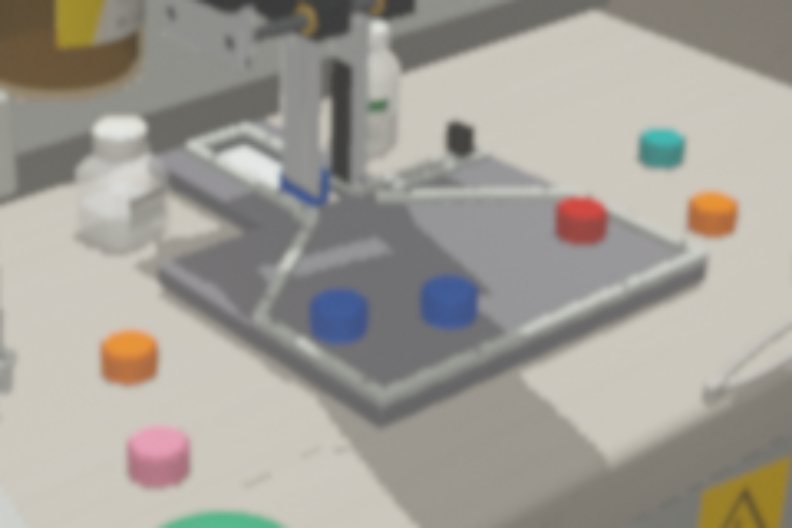

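Emit:
play_rows:
  targets:
    - {"translation": [0, 0, -0.5], "twist": 0}
    - {"translation": [0, 0, -0.5], "twist": 0}
    - {"translation": [-2, 0, 0], "twist": 0}
    - {"translation": [-4, -0.5, 2], "twist": 0}
    - {"translation": [-4, -1.4, 5.5], "twist": 0}
    - {"translation": [-4, -2.2, 9], "twist": 0}
    - {"translation": [-4, -3, 12.5], "twist": 0}
    - {"translation": [-4, -3.4, 16], "twist": 0}
    - {"translation": [-3, -3.4, 17.2], "twist": 0}
    - {"translation": [-3, -3.4, 17.2], "twist": 0}

```text
time_s: 7.58
tcp_pos: [421.3, 47.1, 251.3]
tool_rot: [-0.003, 0.707, -0.003, -0.707]
force: [0.0, 0.5, -0.6]
opening: 19.6
```

```bash
python3 - <<'E'
from h import *
for n in('scene','side'):
    f=grab_frame(n);cv2.imwrite(f'pics/{n}6z.png',cv2.resize(f[200:350,220:420,::-1],None,fx=3.5,fy=3.5,interpolation=cv2.INTER_CUBIC))
f=grab_frame('wrist');cv2.imwrite('pics/w6.png',f[:,:,::-1])
print(get_obs()['tcp_pos'],get_obs()['force'])
E
```

```text
[425.54904509  46.20552748 253.84695843] [-0.49544169 -1.28719337  0.97041272]
```

View pics/w6.png

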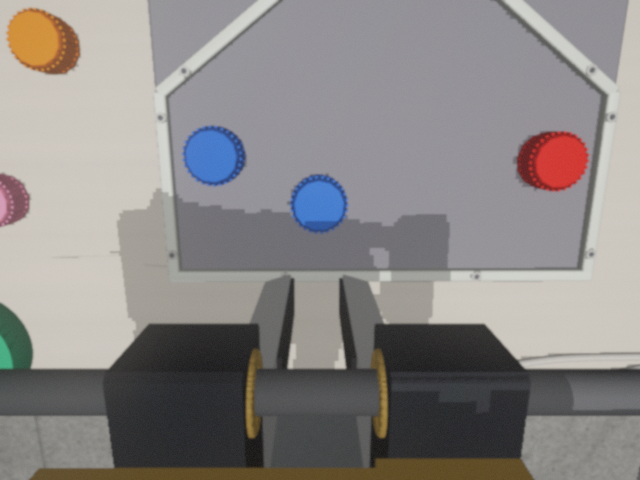

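View pics/scene6z.png

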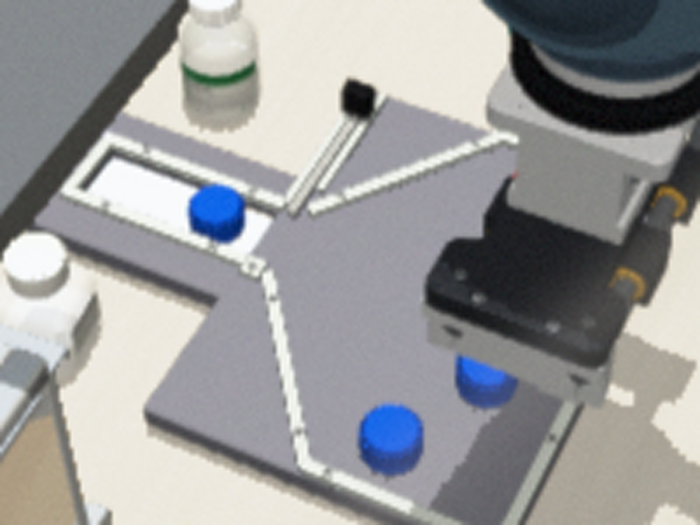

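```bash
python3 - <<'E'
from h import *
Y=np.pi/2-0.008
plan([(425.5,44.8,224,Y),(444,44.8,224,Y),(542,11.3,224,Y),(597,11.,224,Y)])
E
```

```text
T [2.98, 0.14, 0.02] tw -0.001 dist mm 30.0
T [3.0, 0.12, -1.83] tw -0.001 dist mm 35.0
T [3.06, 3.38, -11.66] tw -0.001 dist mm 125.0
T [3.09, 3.36, -17.16] tw -0.001 dist mm 178.0
```

Emit:
play_rows:
  targets:
    - {"translation": [1.5, 0.1, 0], "twist": 0}
    - {"translation": [3, 0.1, 0], "twist": 0}
    - {"translation": [3, 0.1, -0.9], "twist": 0}
    - {"translation": [3, 0.1, -1.8], "twist": 0}
    - {"translation": [3, 0.4, -2.7], "twist": 0}
    - {"translation": [3, 0.7, -3.6], "twist": 0}
    - {"translation": [3, 1, -4.5], "twist": 0}
    - {"translation": [3, 1.3, -5.4], "twist": 0}
    - {"translation": [3, 1.6, -6.3], "twist": 0}
    - {"translation": [3, 1.9, -7.2], "twist": 0}

```text
time_s: 8.57
tcp_pos: [498.6, 26.1, 224.5]
tool_rot: [-0.003, 0.709, -0.004, -0.705]
force: [0.4, 0.3, 0.4]
opening: 19.8
```

```bash
python3 - <<'E'
from h import *
f=grab_frame('wrist');cv2.imwrite('pics/w7.png',f[:,:,::-1])
Y=np.pi/2-0.008
print(get_obs()['tcp_pos'])
plan([(542,11.3,224,Y),(597,11.,224,Y)])
E
```

```text
[499.87031998  25.55412841 225.00327644]
T [0.14, 1.39, -4.23] tw -0.002 dist mm 44.0
T [0.19, 1.36, -9.73] tw -0.002 dist mm 98.0
```

View pics/w7.png

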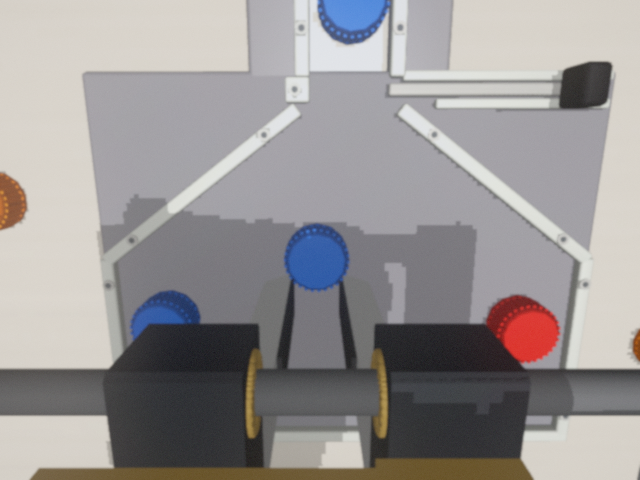

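Cap b is well cradled (317,257); the gate is up-right at about column 350.

Emit:
play_rows:
  targets:
    - {"translation": [0.1, 0.3, -0.9], "twist": 0}
    - {"translation": [0.1, 0.6, -1.8], "twist": 0}
    - {"translation": [0.1, 0.9, -2.7], "twist": 0}
    - {"translation": [0.1, 1.2, -3.5], "twist": 0}
    - {"translation": [0.1, 1.4, -4.3], "twist": 0}
    - {"translation": [0.1, 1.4, -5], "twist": 0}
    - {"translation": [0.1, 1.4, -5.7], "twist": 0}

```text
time_s: 9.2
tcp_pos: [557.4, 10.9, 224.5]
tool_rot: [-0.003, 0.71, -0.004, -0.704]
force: [-0.2, -0.2, 1.1]
opening: 19.5
```

```bash
python3 - <<'E'
from h import *
f=grab_frame('wrist');cv2.imwrite('pics/w8.png',f[:,:,::-1])
Y=np.pi/2-0.008
print(get_obs()['tcp_pos'])
plan([(600,11.,224,Y)])
E
```

```text
[558.30708524  10.85831274 224.8492613 ]
T [0.13, -0.05, -4.17] tw -0.002 dist mm 42.0
```

View pics/w8.png

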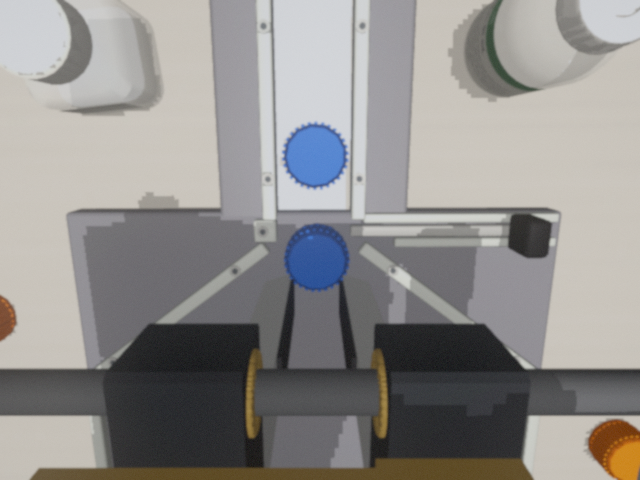

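Emit:
play_rows:
  targets:
    - {"translation": [0.1, 0, -0.8], "twist": 0}
    - {"translation": [0.1, 0, -1.6], "twist": 0}
    - {"translation": [0.1, 0, -2.3], "twist": 0}
    - {"translation": [0.1, 0, -3], "twist": 0}
    - {"translation": [0.1, 0, -3.6], "twist": 0}
    - {"translation": [0.1, 0, -4.1], "twist": 0}
    - {"translation": [0.1, 0, -4.3], "twist": 0}
    - {"translation": [0.1, 0, -4.3], "twist": 0}
    - {"translation": [-2, 0, -3.5], "twist": 0}
    - {"translation": [-5, 0, -2], "twist": 0}

```text
time_s: 10.08
tcp_pos: [576.9, 10.8, 272.7]
tool_rot: [-0.003, 0.709, -0.004, -0.706]
force: [0.1, -0.0, 0.6]
opening: 19.5
```

```bash
python3 - <<'E'
from h import *
f=grab_frame('wrist');cv2.imwrite('pics/w9.png',f[:,:,::-1])
o=get_obs()
print(o['tcp_pos'],o['joints'])
Y=np.pi/2-0.008-.88
plan([(467,117.5,280,Y)],o)
E
```

```text
[577.24972457  10.97101514 280.28167911] [-1.77186958e-01  2.20054356e-01  1.83219716e+00 -7.59204443e-04
  1.07501066e+00  1.40297948e+00]
T [-0.16, -10.55, 11.12] tw 0.879 dist mm 153.0
```

View pics/w9.png

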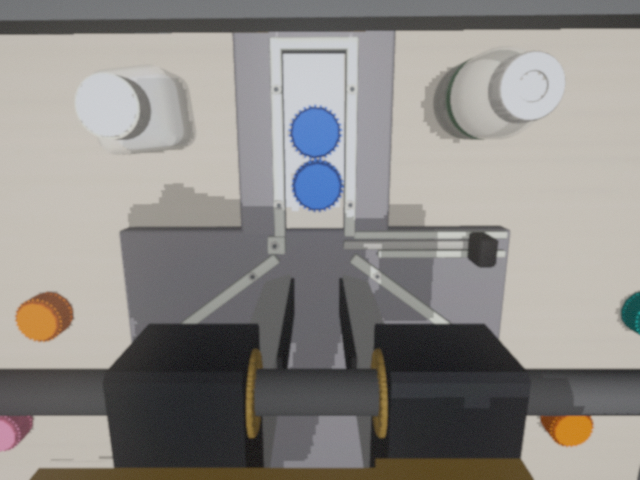

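```bash
python3 - <<'E'
from h import *
Y=np.pi/2-.6
plan([(463,110,255,Y)])
E
```

```text
T [2.34, -9.81, 11.55] tw 0.591 dist mm 153.0
```

Emit:
play_rows:
  targets:
    - {"translation": [0, -1.6, 2], "twist": 0.1}
    - {"translation": [0, -3.2, 4], "twist": 0.2}
    - {"translation": [0, -4.8, 6], "twist": 0.3}
    - {"translation": [0, -6.5, 8], "twist": 0.4}
    - {"translation": [0, -8.2, 9.8], "twist": 0.5}
    - {"translation": [1, -9.8, 11.5], "twist": 0.59}
    - {"translation": [2.3, -9.8, 11.5], "twist": 0.59}
    - {"translation": [2.3, -9.8, 11.5], "twist": 0.59}
    - {"translation": [2.3, -9.8, 11.5], "twist": 0.59}

```text
time_s: 10.88
tcp_pos: [463.2, 110.0, 255.2]
tool_rot: [-0.209, 0.68, -0.208, -0.671]
force: [0.4, -0.4, 0.6]
opening: 19.9
```

```bash
python3 - <<'E'
from h import *
c=camera_info('wrist')
f=grab_frame('wrist');cv2.imwrite('pics/w10.png',f[:,:,::-1])
o=get_obs()
print(o['tcp_pos'],o['joints'])
hsv=cv2.cvtColor(f,cv2.COLOR_RGB2HSV);m=cv2.inRange(hsv,(105,120,60),(130,255,255))
n,_,st,ce=cv2.connectedComponentsWithStats(m)
for i in range(1,n):
    if st[i,4]>300: print(st[i],ce[i],onz('wrist',ce[i],30,c))
E
```

```text
[463.76653799 109.77003944 255.80410013] [-0.00555359  0.03287436  2.09393506 -0.00376437  1.00027784  2.16620313]
[ 291  199   55   56 2357] [318.26134917 226.17225286] [487.2954181   93.24900122  30.        ]
```

View pics/w10.png

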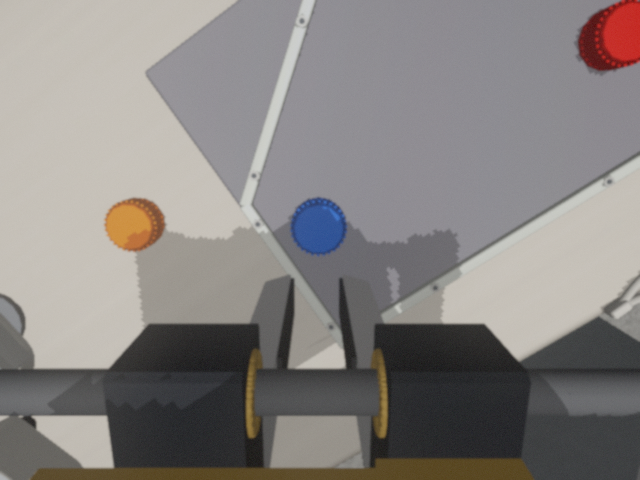

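```bash
python3 - <<'E'
from h import *
Y=np.pi/2-.6
plan([(463.5,109.8,224,Y),(473,103,224,Y),(486.4,86.7,224,Y),(540,21.5,224,Y)])
E
```

```text
T [3.18, 0.03, 0.07] tw 0.001 dist mm 32.0
T [3.2, 0.06, -1.1] tw 0.001 dist mm 34.0
T [3.22, 0.65, -3.13] tw 0.001 dist mm 45.0
T [3.32, 3.01, -11.23] tw 0.001 dist mm 121.0
```

Emit:
play_rows:
  targets:
    - {"translation": [1.6, 0, 0], "twist": 0}
    - {"translation": [3.2, 0, 0], "twist": 0}
    - {"translation": [3.2, 0.1, -0.6], "twist": 0}
    - {"translation": [3.2, 0.1, -1.2], "twist": 0}
    - {"translation": [3.2, 0.4, -2.2], "twist": 0}
    - {"translation": [3.2, 0.7, -3.2], "twist": 0}
    - {"translation": [3.2, 1, -4.2], "twist": 0}
    - {"translation": [3.2, 1.3, -5.2], "twist": 0}
    - {"translation": [3.2, 1.5, -6.1], "twist": 0}
    - {"translation": [3.2, 1.8, -7], "twist": 0}

```text
time_s: 11.77
tcp_pos: [512.8, 54.3, 225.0]
tool_rot: [-0.209, 0.681, -0.208, -0.67]
force: [-0.8, 0.2, -1.0]
opening: 19.8
```

```bash
cat > cap.py <<'E'
from h import *
import sys
def look(fn):
    c=camera_info('wrist')
    f=grab_frame('wrist');cv2.imwrite(fn,f[:,:,::-1])
    o=get_obs();print(o['tcp_pos'],o['force'])
    hsv=cv2.cvtColor(f,cv2.COLOR_RGB2HSV);m=cv2.inRange(hsv,(105,120,60),(130,255,255))
    n,_,st,ce=cv2.connectedComponentsWithStats(m)
    for i in range(1,n):
        if st[i,4]>300: print(st[i],ce[i],onz('wrist',ce[i],30,c))
E
python3 - <<'E'
from cap import *
look('pics/w11.png')
Y=np.pi/2-.6
plan([(540,21.5,224,Y)])
E
```

```text
[513.55938996  53.41078409 225.21634306] [ 0.15156023 -0.78503205  0.75963125]
[ 211    0   83   65 3689] [258.07346164  27.43751694] [617.87339051  10.02542164  30.        ]
[ 285  224   64   67 3258] [316.36218539 257.1961326 ] [531.5678372   42.41488919  30.        ]
T [0.18, 1.14, -3.98] tw -0.0 dist mm 41.0
```

View pics/w11.png

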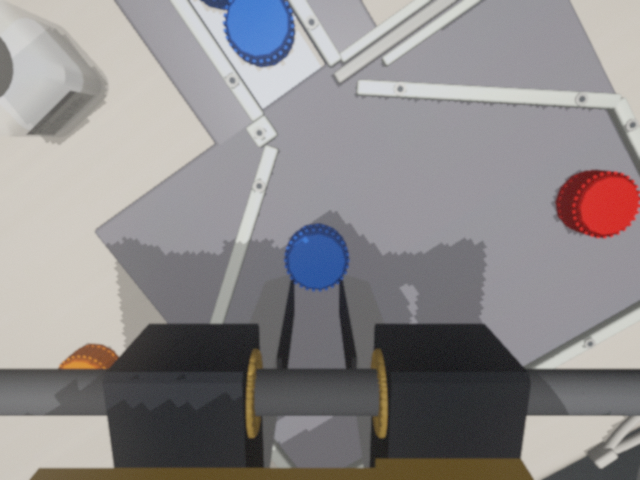

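```bash
python3 - <<'E'
from h import *
C=np.array([556,11.2])
W=[(540,21.7,224,np.pi/2-.6)]
for t in(-.5,-.4,-.3,-.2,-.1,-.008): W.append((*(C-18.8*np.array([np.cos(t),np.sin(t)])),224,np.pi/2+t))
plan(W)
E
```

```text
T [0.18, 1.12, -3.97] tw -0.0 dist mm 41.0
T [0.18, 1.27, -4.01] tw -0.1 dist mm 42.0
T [0.18, 1.46, -4.04] tw -0.2 dist mm 43.0
T [0.18, 1.64, -4.09] tw -0.3 dist mm 44.0
T [0.18, 1.82, -4.15] tw -0.4 dist mm 45.0
T [0.18, 1.99, -4.23] tw -0.5 dist mm 47.0
T [0.18, 2.14, -4.32] tw -0.592 dist mm 48.0
```

Emit:
play_rows:
  targets:
    - {"translation": [0.15, 0.3, -1], "twist": 0}
    - {"translation": [0.15, 0.6, -2], "twist": 0}
    - {"translation": [0.15, 0.8, -3], "twist": 0}
    - {"translation": [0.15, 1.1, -4], "twist": 0}
    - {"translation": [0.15, 1.27, -4], "twist": -0.1}
    - {"translation": [0.15, 1.46, -4.05], "twist": -0.2}
    - {"translation": [0.15, 1.64, -4.1], "twist": -0.3}
    - {"translation": [0.15, 1.82, -4.15], "twist": -0.4}
    - {"translation": [0.15, 1.99, -4.25], "twist": -0.5}
    - {"translation": [0.15, 2.14, -4.35], "twist": -0.592}

```text
time_s: 12.65
tcp_pos: [537.8, 10.6, 224.3]
tool_rot: [0.0, 0.713, -0.003, -0.701]
force: [-0.1, -0.3, 0.6]
opening: 19.7
```

```bash
python3 - <<'E'
from cap import *
look('pics/w12.png')
plan([(600,11,224,np.pi/2-.008)])
E
```

```text
[537.81548311  10.47373328 224.32367484] [-0.78346942 -0.82160481 -0.89020645]
[ 280    0   71  143 7273] [314.67179981  68.72679775] [634.97546267   9.54360962  30.        ]
[ 288  220   64   67 3254] [319.4935464  252.64259373] [562.29980151   7.8352863   30.        ]
T [0.13, -0.06, -6.22] tw 0.007 dist mm 62.0
```

View pics/w12.png

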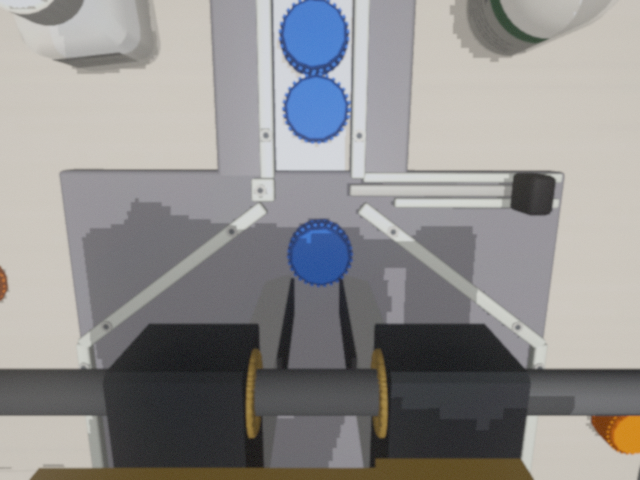

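Emit:
play_rows:
  targets:
    - {"translation": [0.1, 0, -0.7], "twist": 0}
    - {"translation": [0.1, 0, -1.4], "twist": 0}
    - {"translation": [0.1, 0, -2.1], "twist": 0}
    - {"translation": [0.1, 0, -2.8], "twist": 0}
    - {"translation": [0.1, 0, -3.5], "twist": 0}
    - {"translation": [0.1, 0, -4.2], "twist": 0}
    - {"translation": [0.1, 0, -4.9], "twist": 0}
    - {"translation": [0.1, 0, -5.5], "twist": 0}
    - {"translation": [0.1, 0, -5.8], "twist": 0}
    - {"translation": [0.1, 0, -5.8], "twist": 0}

```text
time_s: 13.53
tcp_pos: [596.5, 10.4, 224.4]
tool_rot: [0.001, 0.713, -0.002, -0.701]
force: [0.2, -0.4, -0.0]
opening: 19.6
```

```bash
python3 - <<'E'
from cap import *
look('pics/w13.png')
E
```

```text
[596.0581707   10.418309   224.24282993] [ 0.12070805  0.35306466 -0.74714396]
[ 281   95   67  190 8908] [314.90008981 189.84530759] [647.4675923    9.44359676  30.        ]
```

View pics/w13.png

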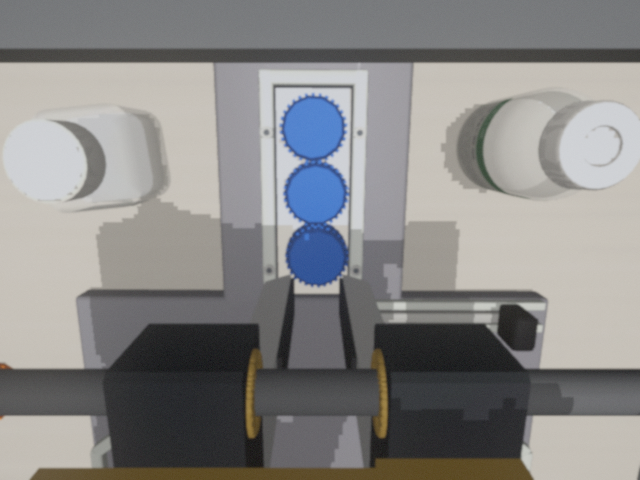

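Emit:
play_rows:
  targets:
    - {"translation": [0, 0, -0.2], "twist": 0}
    - {"translation": [0, 0, -0.2], "twist": 0}
    - {"translation": [-2, 0, 0.5], "twist": 0}
    - {"translation": [-5, 1.5, 2], "twist": 0}
    - {"translation": [-8, 4, 4], "twist": 0}
    - {"translation": [-9, 7, 5], "twist": 0}
    - {"translation": [-9, 9, 5], "twist": 0}
    - {"translation": [-9, 9, 5], "twist": 0}
    - {"translation": [-9, 9, 5], "twist": 0}
    - {"translation": [-9, 9, 5], "twist": 0}
  gripper: 0

```text
time_s: 14.42
tcp_pos: [544.3, -78.6, 313.2]
tool_rot: [0.001, 0.713, -0.002, -0.702]
force: [0.4, 0.5, -0.3]
opening: 0.5
```

```bash
python3 - <<'E'
from cap import *
look('pics/w14.png')
print(get_obs()['opening'])
E
```

```text
[544.35603725 -78.23146184 312.99696662] [ 0.55879287  0.17812058 -0.07658651]
[ 138   10   57  142 5319] [167.42789998  79.53637902] [649.59020437   6.22248023  30.        ]
0.5730629039621743
```

View pics/w14.png

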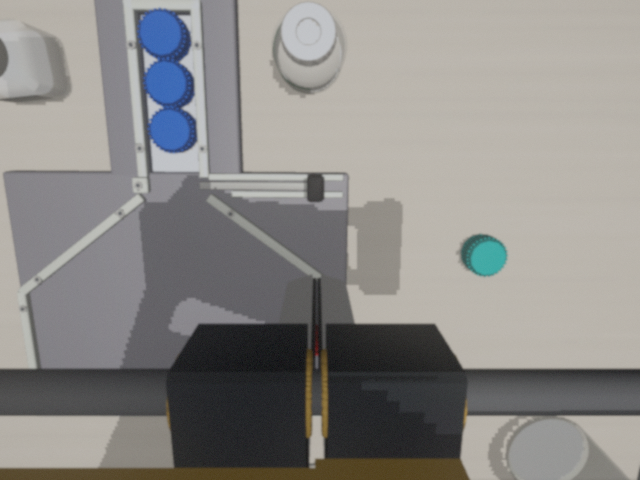

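```bash
python3 - <<'E'
from h import *
for p,z in (((315.5,183),39),((324,185),39),((307,185),39),((315,175),39),((315,200),21)): print(p,onz('wrist',p,z))
plan([(587,-110,320,np.pi/2-.008),(587,-110,226,np.pi/2-.008)])
E
```

```text
(315.5, 183) [590.52858648 -79.27947693  39.        ]
(324, 185) [589.34876813 -84.30576774  39.        ]
(307, 185) [589.35435927 -74.25211898  39.        ]
(315, 175) [595.21252623 -78.98856856  39.        ]
(315, 200) [578.09551184 -78.97069843  21.        ]
T [-0.63, 3.18, -4.28] tw 0.008 dist mm 54.0
T [8.77, 3.15, -4.13] tw 0.008 dist mm 102.0
```

Emit:
play_rows:
  targets:
    - {"translation": [0, 1.5, -2], "twist": 0}
    - {"translation": [0, 3.2, -4.2], "twist": 0}
    - {"translation": [2, 3.2, -4.2], "twist": 0}
    - {"translation": [4.5, 3.2, -4.2], "twist": 0}
    - {"translation": [7, 3.2, -4.2], "twist": 0}
    - {"translation": [8.7, 3.2, -4.2], "twist": 0}
    - {"translation": [8.7, 3.2, -4.2], "twist": 0}
    - {"translation": [8.7, 3.2, -4.2], "twist": 0}

```text
time_s: 15.13
tcp_pos: [587.4, -109.4, 225.4]
tool_rot: [0.001, 0.711, -0.0, -0.703]
force: [-0.0, 0.8, -0.4]
opening: 0.4
```

```bash
python3 - <<'E'
from cap import *
look('pics/w15.png')
f=grab_frame('scene');cv2.imwrite('pics/s15.png',cv2.resize(f[150:350,200:460,::-1],None,fx=3,fy=3))
plan([(587,-50,226,np.pi/2-.008)])
E
```

```text
[ 588.01744151 -109.78857048  226.97376171] [-0.37931371 -0.14420059 -0.38445443]
[    0    57    80   198 11570] [ 36.6108038  156.15574762] [650.77279235   1.94288539  30.        ]
T [0.16, -6.01, 0.13] tw 0.009 dist mm 60.0
```

View pics/w15.png

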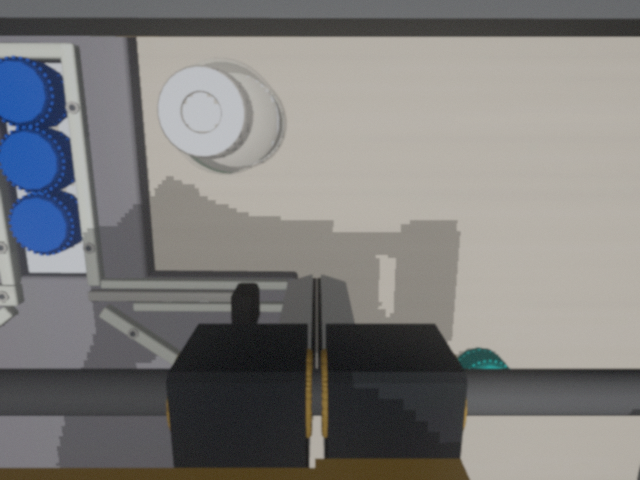

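View pics/s15.png

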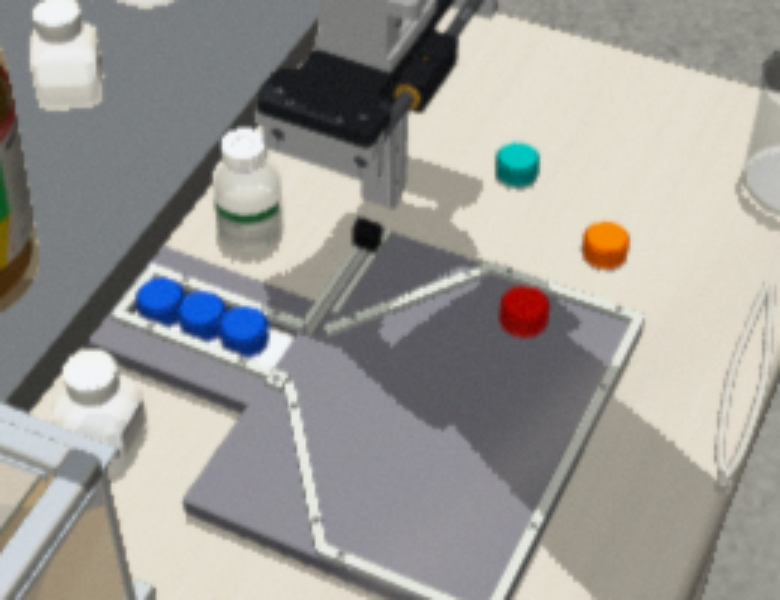

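Emit:
play_rows:
  targets:
    - {"translation": [0.1, -0.6, 0.1], "twist": 0}
    - {"translation": [0.1, -1.2, 0.1], "twist": 0}
    - {"translation": [0.1, -1.6, 0.1], "twist": 0}
    - {"translation": [0.1, -2, 0.1], "twist": 0}
    - {"translation": [0.1, -2.4, 0.1], "twist": 0}
    - {"translation": [0.1, -2.8, 0.1], "twist": 0}
    - {"translation": [0.1, -3.2, 0.1], "twist": 0}
    - {"translation": [0.1, -3.6, 0.1], "twist": 0}
    - {"translation": [0.1, -4, 0.1], "twist": 0}
    - {"translation": [0.1, -4.3, 0.1], "twist": 0}

```text
time_s: 16.07
tcp_pos: [587.3, -66.6, 226.7]
tool_rot: [0.002, 0.713, -0.001, -0.701]
force: [0.7, -0.3, -0.3]
opening: 0.5
```

```bash
python3 - <<'E'
from cap import *
look('pics/w16.png')
f=grab_frame('scene');cv2.imwrite('pics/s16.png',cv2.resize(f[150:350,200:460,::-1],None,fx=3,fy=3))
E
```

```text
[587.24976571 -66.29710193 226.60410916] [1.21677902 0.24291282 0.80960021]
[   91    60    85   195 10979] [135.6543401  154.95190819] [652.08362441   5.09928912  30.        ]
```

View pics/w16.png

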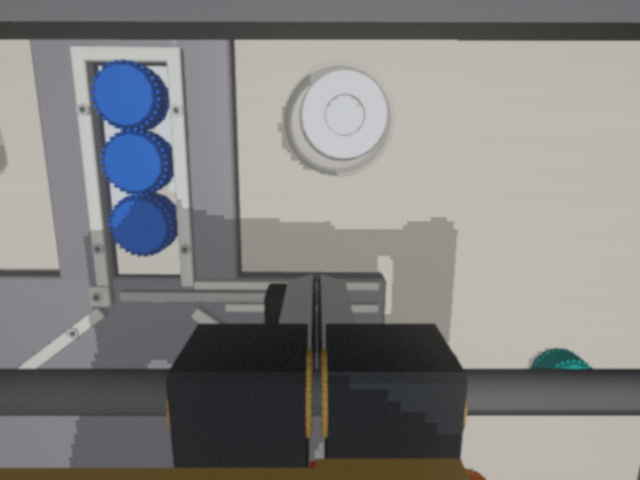

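Emit:
play_rows:
  targets:
    - {"translation": [0, -0.2, 0], "twist": 0}
    - {"translation": [0, -0.4, 0], "twist": 0}
    - {"translation": [0, -0.5, 0], "twist": 0}
    - {"translation": [0, -0.5, 0], "twist": 0}

```text
time_s: 16.5
tcp_pos: [587.2, -62.4, 226.5]
tool_rot: [0.003, 0.713, -0.002, -0.701]
force: [0.1, -6.6, -0.4]
opening: 0.6
```

```bash
python3 - <<'E'
from cap import *
look('pics/w17.png')
E
```

```text
[587.16532061 -62.43070796 226.48183106] [ 0.09872984 -6.27917021 -0.42182734]
[  100    59    84   196 10889] [143.90421526 153.95610249] [652.13594466   5.38349269  30.        ]
```

View pics/w17.png

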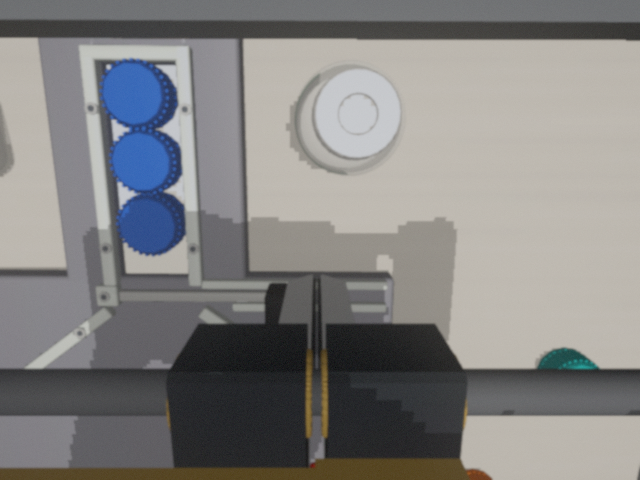

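Emit:
play_rows:
  targets:
    - {"translation": [0, -0.15, 0], "twist": 0}
    - {"translation": [0, -0.15, 0], "twist": 0}
    - {"translation": [0, -0.15, 0], "twist": 0}

```text
time_s: 16.8
tcp_pos: [587.2, -61.9, 226.5]
tool_rot: [0.004, 0.713, -0.002, -0.701]
force: [0.4, -5.6, -0.8]
opening: 0.6
```

Emit:
play_rows:
  targets:
    - {"translation": [0, 0.8, 0], "twist": 0}
    - {"translation": [0, 1.8, 0], "twist": 0}
    - {"translation": [-2, 1.8, 0], "twist": 0}
    - {"translation": [-5, 1.8, 0], "twist": 0}
    - {"translation": [-8, 1, 1], "twist": 0}
    - {"translation": [-11, -1, 3], "twist": 0}
    - {"translation": [-14, -3, 4], "twist": 0}
    - {"translation": [-14, -5, 4], "twist": 0}
    - {"translation": [-14, -5, 4], "twist": 0}
    - {"translation": [-14, -5, 4], "twist": 0}

```text
time_s: 17.63
tcp_pos: [544.6, -10.6, 365.4]
tool_rot: [0.004, 0.713, -0.002, -0.701]
force: [-0.3, -0.6, 0.4]
opening: 0.5
```

```bash
python3 - <<'E'
from cap import *
look('pics/w18.png');
for n in('scene','side'):
    f=grab_frame(n);cv2.imwrite(f'pics/{n}18.png',cv2.resize(f[190:350,200:440,::-1],None,fx=3.3,fy=3.3))
E
```

```text
[544.64389573 -11.19536799 364.64208184] [ 0.39151926 -0.49446588  0.11187018]
[ 264   34   39  116 3205] [283.71045242  90.1301092 ] [650.15077083   8.88492507  30.        ]
```

View pics/w18.png

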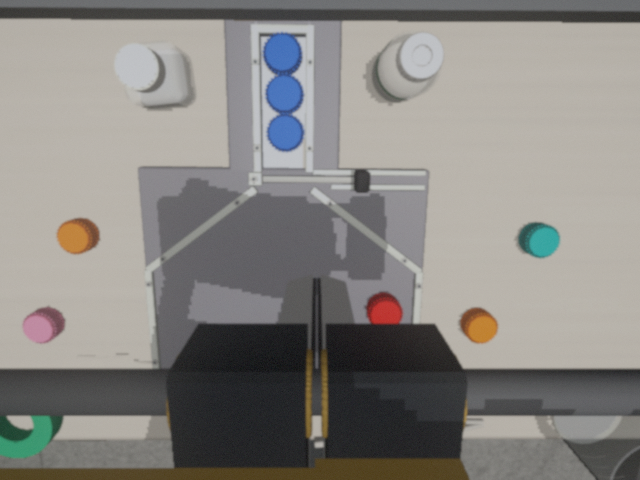

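View pics/side18.png

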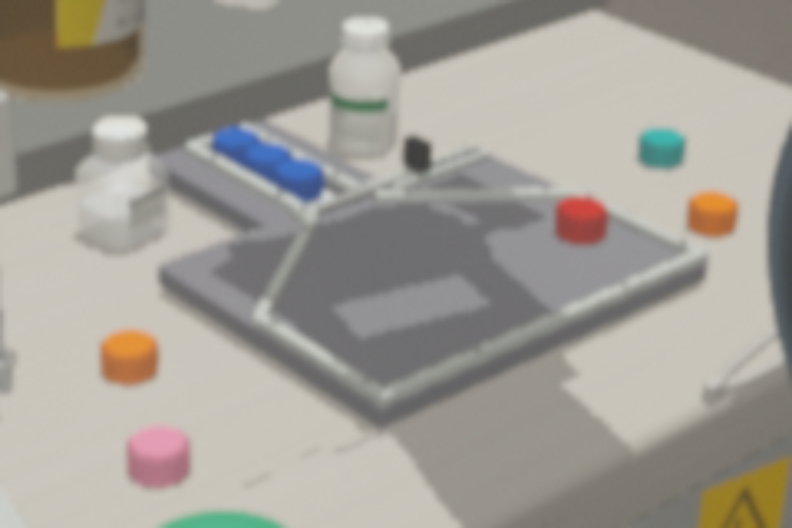

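```bash
python3 -c "
from plant import *
print(get_obs()['joint_vel'].round(3));print(close_job())"
```

```text
[-0.003  0.003 -0.003  0.001  0.002  0.002]
the job is handed in; nothing more can be done
None
```

I pushed the three blue caps through the gate one at a time, cradled between the half-open fingertips. Then I closed the shutter by its tab with the fingers shut, and handed the job in at about 18 s.

**Caps:** the last pictures show all three blue caps in single file, flat in the slot and clear of the ledge. The red cap is still in its starting place in the tray.

**Shutter:** the bar reaches the block on the far side of the gate. The fingers met the end stop with about 6 N, after about 34 mm of tab travel as estimated from the pictures.

**Other things:** the bottle, vial and beaker look unmoved, but I checked this only by eye. The arm was clear of everything and at rest when I handed in.

**Check that disagreed:** my first wrist-camera measurement of the magazine was about 6 mm off sideways, because the arm was still settling. I measured again with the arm still and used that. After that, the wrist and scene cameras agreed to within a few millimetres.

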